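# Kit out the black nose piece and shut the two-leaf case

### The arm

A 7-joint arm with a two-finger parallel gripper is mounted at the origin on a cart in front of the work surface, level with it; the furniture and walls round the work are solid. World frame = base frame: x ahead of the robot, y to its left, z up, the work surface at z = 0. Lengths are in m, angles in rad, forces in N, time in s.
With the tool pointing down it reaches from about 0.4 to 0.925 m from the base axis. Payload 5.6 kg.
Tool frame: the origin (TCP) lies on the centre line of the jaws, within the pads' length; the fingertips stand 19 mm ahead of it and the grasp point (between the pads) is the TCP; y points along the fingers, x is the direction in which the jaws open and shut, and the axes are right-handed (so a half turn about y gives the same grasp; the last joint's range is limited). The gripper opens to 85 mm and grips with 20 to 120 N. Pads are 22 mm wide; open, the fingers measure 114 mm over their backs; the gripper's body (76 mm by 85 mm) begins 54 mm behind the grasp point. The pads swing forward as they close: fully open they stand 13 mm farther back than shut.
Start: joints at [1.068, 0.468, -0.012, 1.603, 0.006, 1.071, -0.056], TCP at [0.288, -0.583, 0.25] pointing down, gripper open.
Joint ranges: [-2.53, 2.53], [-0.31, 2.02], [-1.57, 1.55], [0.28, 2.44], [-1.29, 4.43], [0.15, 1.84], [-2.92, 2.92]. Speed limits (rad/s): [2.57, 2.57, 3.14, 3.14, 3.14, 3.14, 3.14].

### API

Orientations are given as a unit quaternion [x, y, z, w].
In Python, from workcell import monitor, snapshot, manip gives the robot as it stands.
- The arm moves only by the shell command python3 -m jog 'ROWS' [FORCE]. ROWS is JSON, a list that holds one entry, the list of rows, each a list of 7 numbers: the shift along the tool's x, y, z in units of 30 mm (1.0 is 30 mm), then the turn, a rotation vector about the tool's x, y, z in units of 5 degrees (1.0 is 5 degrees), then the opening, from 0 (shut) to 1 (fully open). In form: [[[tx, ty, tz, ax, ay, az, jaw], ...]]. A call has 1 to 20 rows; each row is the pose to reach, as a shift and turn from the pose commanded when the call began, along the tool's axes at that moment; what a row does not reach only later rows make up. A row lasts 1/12 s, in which the tool goes at most 41.7 mm and 7.16 degrees, less where a joint would pass 70% of its speed; a pose out of reach is approached as far as the arm can. A call with a gripper value outside its range is refused whole. The fingers move at their own pace and stop on an object; FORCE is the grip in N (left out, the last holds). Time passes only in rows, so rows that repeat a pose let the fingers close. It gives the time, the measured TCP pose, the force and the opening at its end, in the units of the state.
- monitor.state(): the state, without advancing time (a new reading comes with each control period).
- snapshot(name): name is "scene" or "top" or "wrist"; returns a dict with "frame" (400x640x3 uint8, red, green, blue), "fx", "fy", "cx", "cy" (pixels), "pose" (4x4, takes a point from camera to world coordinates). Camera axes: x right, y up, looking along -z (the intrinsics and any distortion apply to the point x, -y, -z); pixel columns grow to the right and rows downward; lengths in m; the calibration is good to about 2 mm. A picture is of the moment at which its call begins. There is no depth.
- manip.sign_off(): hands the job in, once; it reports no verdict.
The state is a dict: "t": time; "q": joint angles; "dq": joint speeds; "tau": joint torques, N m; "eef_pos": TCP position; "tool_rot": TCP orientation; "ft_force": force on the tool from outside, world axes, zero at the start; "moment": the same for the moment, N m; "finger_gap": finger opening in m.
Only numpy, scipy, OpenCV 4.12 (cv2) and the standard library are available. Lean on these libraries where they do the work, as an engineer would, in place of code of your own. Each camera call takes 0.05 s, during which the arm holds its last target.

### The job

Take the black nose piece out of the crowded rack in the steel case without upsetting the bright ones, and stand it upright in the open parts tray for the next rivet gun. Then shut the case against swarf: push the leaf with the set-down (rebated) edge fully home first, and the leaf with the bright overlapping strip last, so that the strip laps over the rebate and both leaves lie flat.

Things in the scene. Friction and masses are not known exactly. Their poses are not given: they have to be found in the camera images.
- case: Low slate-blue sheet-steel case, fixed, open on top between its two hinged leaves. 190 mm long (own x), 172 mm wide (own y), walls 54 mm high and 3 mm thick. Origin at the centre of its underside on the bench, z up. The leaves hinge on its two long walls; their seam runs along its x.
- rack (a point): Centre of the top of the pale wooden rack inside the case, 17 mm above the bench, axes as the case. Six seats 3 mm deep: two rows at x = -28 and +28 mm, each with y = -33, 0, +33 mm. Only 14 mm lies between neighbours of a row, but 39 mm between the rows and 55 mm to the end walls: fingers fit only on the +x and -x sides of a piece, closing along the case's x.
- black_nose_mid (a point): Centre, half-way up, of the one black nose piece: a loose hexagon-footed, tapering steel part 27 mm tall, standing on its foot in one of the six seats, so this point starts 27.5 mm above the bench. 17 mm across (own x, parallel to the case's x in the rack) by 19 mm (own y); own z is up when it stands.
- bright_nose_1_mid (a point): Centre, half-way up, of a bright (unpainted or grey) nose piece of the same size in another seat of the rack; it must stay standing in its seat.
- bright_nose_2_mid (a point): Centre, half-way up, of a bright (unpainted or grey) nose piece of the same size in another seat of the rack; it must stay standing in its seat.
- bright_nose_3_mid (a point): Centre, half-way up, of a bright (unpainted or grey) nose piece of the same size in another seat of the rack; it must stay standing in its seat.
- bright_nose_4_mid (a point): Centre, half-way up, of a bright (unpainted or grey) nose piece of the same size in another seat of the rack; it must stay standing in its seat.
- bright_nose_5_mid (a point): Centre, half-way up, of a bright (unpainted or grey) nose piece of the same size in another seat of the rack; it must stay standing in its seat.
- kit_tray: Small dark open parts tray, fixed, 77 mm (own x) by 152 mm (own y), rim 43 mm above the bench. Origin at the centre of its underside, z up. Inside it is 60 mm by 134 mm, floor 8 mm above the bench. A loose 66 mm pull pin, 9 mm thick, lies in it on the +y half, along own y, at about x = +12 mm; the -y half is empty.
- leaf_rebated (a joint): Leaf on the case's +y wall: slate-blue panel whose free edge is stepped down 4 mm into a dark steel tongue (the rebate). Angle in rad: 0 = shut and level, grows as the free edge rises and swings outwards over the hinge (1.57 upright), stop at 2.3. Stiff hinge: it stays where it is left (friction 0.14 N m; leaf 0.25 kg).
- leaf_rebated_hinge (a point): Middle of that leaf's hinge line, 54 mm above the bench at the case's y = +86 mm, running along the case's x. The panel is 194 mm long along it and 3 mm thick, its underside in the hinge's plane. From the hinge the panel reaches 76 mm, the tongue 95 mm.
- leaf_rebated_edge (a point): Middle of that panel's free edge on its outer (upper when shut) face, 76 mm from the hinge, where the tongue steps down.
- leaf_flanged (a joint): Leaf on the case's -y wall: slate-blue panel with a flat riveted bright aluminium strip along its free edge, which must lie over the other leaf's tongue. Angle as for the other leaf: 0 = shut, stop at 2.3; same stiff hinge and weight. If it is shut first, the other leaf's tongue lands on the strip and cannot go home.
- leaf_flanged_hinge (a point): Middle of that leaf's hinge line, 54 mm above the bench at the case's y = -86 mm; same length and thickness as the other. The leaf reaches 94 mm from the hinge, strip included.
- leaf_flanged_edge (a point): Middle of the strip's free edge on its outer (upper when shut) face, 94 mm from the hinge.
There are look-alikes about, which are no part of the job. Leave any blue look-alike of the part that bears black_nose_mid alone. There is more than one size of the kit_tray; the job needs the larger.

How it is judged:
By the outcome, as a careful person would: the job done as asked, in the order asked, and still so for the second after the job is handed in, with the robot touching nothing.
It also fails if it takes over 58 s, if anything falls off the work surface, if the arm or the gripper's body presses on something with over 40 N, if the wrist force passes 120 N, or if a joint passes its speed limit or range.

## Working session

There is one attempt and no reset: what is moved stays moved. The work goes in short steps, Python scripts to look and compute and a shell command to move; the robot and the scene stay as the last step left them, time stands still between calls to the robot, and variables do not carry over. Pictures are saved under pics/ and viewed, and the job is handed in when it is done.

```bash
ls; mkdir -p pics
python3 - <<'E'
from workcell import monitor, snapshot, manip
import cv2,json
print(monitor.state())
for n in ["scene","top","wrist"]:
    s=snapshot(n); cv2.imwrite(f"pics/{n}0.png",s["frame"][:,:,::-1])
    print(n,{k:v for k,v in s.items() if k!="frame"})
E
```

```text
pics
{'t': 0.0, 'q': array([ 1.06798847,  0.46841394, -0.01157215,  1.60364373,  0.0059992 ,
        1.07141407, -0.05629655]), 'dq': array([ 1.69500256e-03,  6.70993190e-04,  3.52438366e-04,  2.21343183e-04,
        1.27024123e-03, -3.28474029e-03,  4.87163097e-05]), 'tau': array([-5.10969930e-04, -5.32385123e+01,  2.15160381e-02, -2.51300114e+01,
        1.14691240e-02,  7.75894878e-03, -6.73344815e-06]), 'eef_pos': array([ 0.28813831, -0.58204374,  0.24930612]), 'tool_rot': array([-0.60046864,  0.3735073 , -0.37234967,  0.60107024]), 'ft_force': array([-0.40322272, -0.20655608, -0.57874472]), 'moment': array([ 0.0752624 , -0.02685274, -0.03701003]), 'finger_gap': 0.08545679706607884}
scene {'fx': 426.72829892941803, 'fy': 426.72829892941803, 'cx': 322.9129336370233, 'cy': 207.0248076627385, 'pose': array([[ 0.8226329 ,  0.29061488, -0.48869019,  0.09225002],
       [-0.56855499,  0.42727511, -0.70298023, -0.56466446],
       [ 0.00450864,  0.85614191,  0.5167211 ,  0.51810577],
       [ 0.        ,  0.        ,  0.        ,  1.        ]])}
top {'fx': 417.80024438313245, 'fy': 417.80024438313245, 'cx': 321.07342326987947, 'cy': 205.22345015487892, 'pose': array([[ 0.00955161,  0.99790757, -0.06394722,  0.43395776],
       [-0.99992822,  0.00999436,  0.0066074 ,  0.04190614],
       [ 0.00723269,  0.06387952,  0.99793141,  0.91819774],
       [ 0.        ,  0.        ,  0.        ,  1.        ]])}
wrist {'fx': 290.9864388074647, 'fy': 290.9864388074647, 'cx': 315.67891979594276, 'cy': 197.32871326454966, 'pose': array([[ 0.44321834,  0.85181477,  0.27922948,  0.36050648],
       [-0.89641159,  0.42184013,  0.13600428, -0.54642681],
       [-0.00193974, -0.31058413,  0.95054392,  0.37391094],
       [ 0.        ,  0.        ,  0.        ,  1.        ]])}
```

View pics/scene0.png

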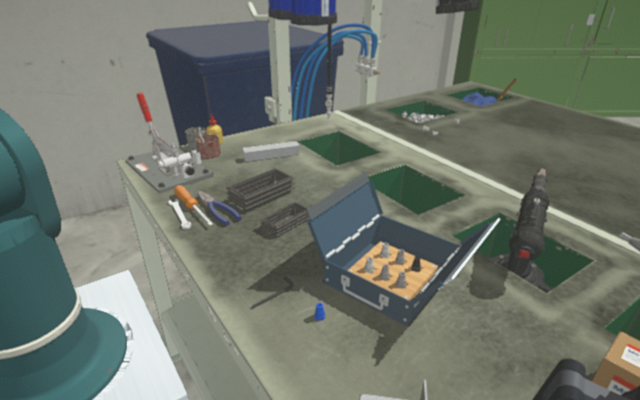

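View pics/top0.png

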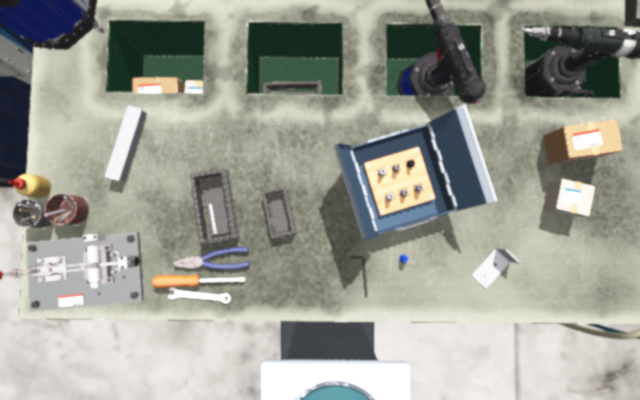

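View pics/wrist0.png

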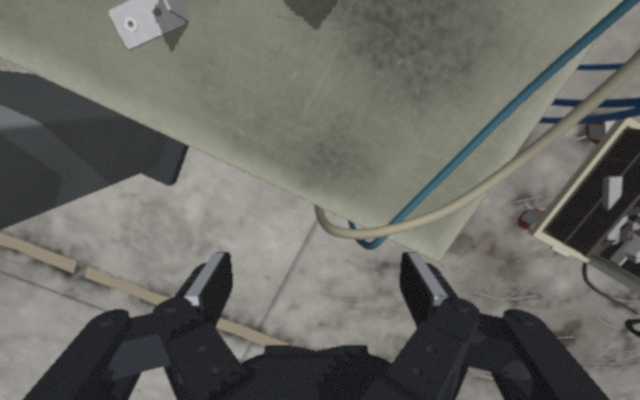

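```bash
cat > h.py <<'E'
from workcell import monitor, snapshot, manip
import cv2,numpy as np
from scipy.spatial.transform import Rotation as R
def ray(s,u,v):
    d=np.array([(u-s["cx"])/s["fx"],-(v-s["cy"])/s["fy"],-1.]); P=s["pose"]
    return P[:3,3],P[:3,:3]@d
def onz(s,u,v,z):
    o,d=ray(s,u,v); return o+d*(z-o[2])/d[2]
def proj(s,p):
    P=s["pose"]; c=P[:3,:3].T@(np.array(p)-P[:3,3]); return s["cx"]+s["fx"]*c[0]/-c[2], s["cy"]-s["fy"]*c[1]/-c[2]
def tri(s1,a,s2,b):
    o1,d1=ray(s1,*a);o2,d2=ray(s2,*b)
    t=np.linalg.lstsq(np.c_[d1,-d2],o2-o1,rcond=None)[0]
    p,q=o1+t[0]*d1,o2+t[1]*d2
    return (p+q)/2,np.linalg.norm(p-q)
def crop(s,x0,y0,x1,y1,k,f):
    cv2.imwrite(f,cv2.resize(s["frame"][y0:y1,x0:x1,::-1],None,fx=k,fy=k,interpolation=cv2.INTER_CUBIC))
E
python3 - <<'E'
from h import *
st=monitor.state(); print(R.from_quat(st["tool_rot"]).as_matrix().round(3))
import pickle
d={n:snapshot(n) for n in("scene","top")}; pickle.dump(d,open("s0.pkl","wb"))
crop(d["top"],320,90,510,250,4,"pics/topc.png")
crop(d["scene"],295,165,505,330,3.8,"pics/scenec.png")
crop(d["top"],170,150,320,260,4,"pics/trayc.png")
E
```

```text
[[ 0.444 -0.001  0.896]
 [-0.896  0.001  0.444]
 [-0.001 -1.    -0.   ]]
```

View pics/topc.png

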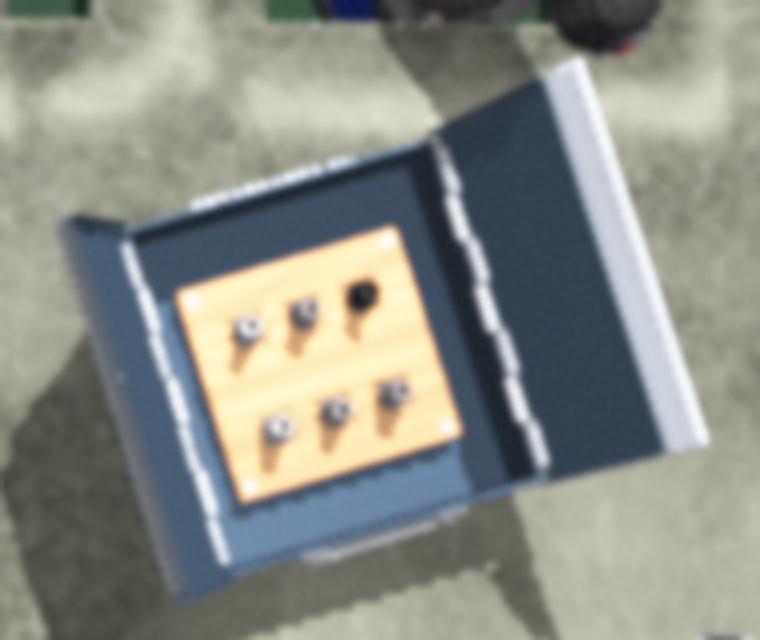

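View pics/scenec.png

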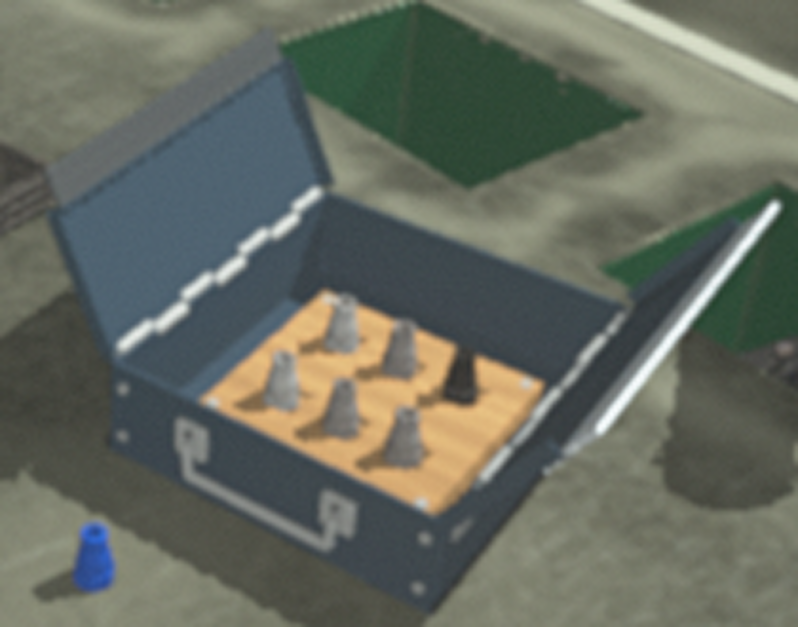

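View pics/trayc.png

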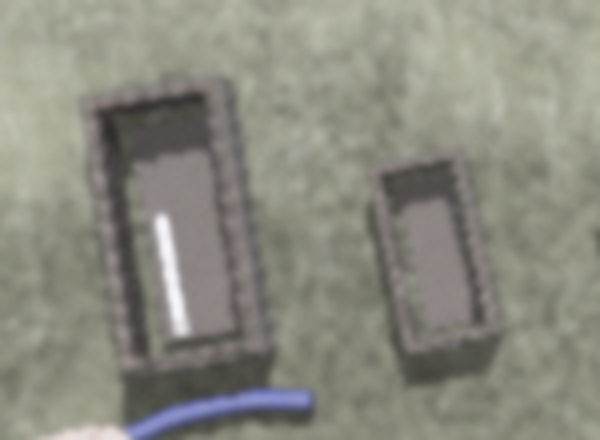

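```bash
cat > m.py <<'E'
from h import *
import pickle
d=pickle.load(open("s0.pkl","rb")); T,S=d["top"],d["scene"]
t=lambda u,v:(320+(u+.5)/4-.5,90+(v+.5)/4-.5)
c=lambda u,v:(295+(u+.5)/3.8-.5,165+(v+.5)/3.8-.5)
y=lambda u,v:(170+(u+.5)/4-.5,150+(v+.5)/4-.5)
print("rack corners z17")
rc=[onz(T,*t(*p),.017) for p in[(180,293),(397,228),(463,432),(243,502)]]; print(np.round(rc,4)); print("ctr",np.mean(rc,0))
rs=[onz(S,*c(*p),.017) for p in[(325,291),(546,384),(437,515)]]; print(np.round(rs,4), (rs[0]+rs[2])/2)
for p in [(246,328),(304,312),(363,292),(278,428),(336,409),(396,392)]: print("nose top",onz(T,*t(*p),.041)[:2].round(4))
for p in [(346,297),(405,325),(464,350),(284,355),(345,383),(407,410)]: print("nose topS",onz(S,*c(*p),.041)[:2].round(4))
print("hinges z54"); H=[onz(T,*t(*p),.054) for p in[(128,243),(225,562),(437,140),(545,468)]]; print(np.round(H,4),np.mean(H,0))
for a,b in((0,1),(2,3)):
  v=H[a]-H[b]; print("yaw",np.degrees(np.arctan2(v[1],v[0])),np.linalg.norm(v))
print("tri edges"); 
print("reb edge far/near", tri(T,t(62,218),S,c(268,32)), tri(T,t(178,600),S,c(50,190)))
print("fl strip far/near", tri(T,t(582,58),S,c(778,205)), tri(T,t(708,442),S,c(600,430)))
print("tray rim"); 
tr=[onz(T,*y(*p),.043) for p in[(82,97),(228,80),(272,352),(122,368)]]; print(np.round(tr,4),np.mean(tr,0))
v=tr[0]+tr[1]-tr[2]-tr[3]; print(np.degrees(np.arctan2(v[1],v[0])),np.linalg.norm(v)/2,np.linalg.norm(tr[0]-tr[1]))
print("pin",onz(T,*y(160,218),.0125),onz(T,*y(182,332),.0125))
E
python3 m.py
```

```text
rack corners z17
[[ 0.585  -0.058   0.017 ]
 [ 0.6221 -0.1765  0.017 ]
 [ 0.5107 -0.2117  0.017 ]
 [ 0.4716 -0.0924  0.017 ]]
ctr [ 0.54735603 -0.13465551  0.017     ]
[[ 0.5857 -0.0569  0.017 ]
 [ 0.6234 -0.1765  0.017 ]
 [ 0.5148 -0.2122  0.017 ]] [ 0.55022308 -0.13456203  0.017     ]
nose top [ 0.5627 -0.0903]
nose top [ 0.5716 -0.1211]
nose top [ 0.5826 -0.1524]
nose top [ 0.5098 -0.1073]
nose top [ 0.5202 -0.1379]
nose top [ 0.5295 -0.1697]
nose topS [ 0.5674 -0.091 ]
nose topS [ 0.5756 -0.1247]
nose topS [ 0.585  -0.1552]
nose topS [ 0.5114 -0.1096]
nose topS [ 0.5213 -0.1418]
nose topS [ 0.5316 -0.1723]
hinges z54
[[ 0.6049 -0.0266  0.054 ]
 [ 0.4389 -0.0776  0.054 ]
 [ 0.6614 -0.1889  0.054 ]
 [ 0.4892 -0.2438  0.054 ]] [ 0.54861291 -0.13421942  0.054     ]
yaw 17.06365232417822 0.17366067333167445
yaw 17.709395969977834 0.18075659280711184
tri edges
reb edge far/near (array([0.59812175, 0.01254082, 0.1377301 ]), np.float64(0.004346664165094139)) (array([ 0.42115358, -0.0451592 ,  0.13202197]), np.float64(0.0016655151158336044))
fl strip far/near (array([ 0.68124086, -0.23763491,  0.13239279]), np.float64(0.0006738960688374176)) (array([ 0.49724287, -0.29521305,  0.13255711]), np.float64(0.00012782636321443717))
tray rim
[[0.5534 0.3123 0.043 ]
 [0.5632 0.2358 0.043 ]
 [0.4206 0.2095 0.043 ]
 [0.4115 0.2873 0.043 ]] [0.48717718 0.26124887 0.043     ]
10.224166978254962 0.14453284393115973 0.07709626522067788
pin [0.49196102 0.27759602 0.0125    ] [0.43041871 0.26410541 0.0125    ]
```

```bash
cat >> h.py <<'E'
def plan(p,yaw=None,rot=None):
    "print shift/turn in jog units to world p, with tool x at yaw (deg), pointing down"
    st=monitor.state(); M=R.from_quat(st["tool_rot"]).as_matrix()
    if rot is None:
        c,s=np.cos(np.radians(yaw)),np.sin(np.radians(yaw))
        rot=np.array([[c,0,-s],[s,0,c],[0,-1,0]]); 
    rot=np.asarray(rot); 
    if np.linalg.det(rot)<0: rot[:,2]*=-1
    sh=M.T@(np.array(p)-st["eef_pos"])/.03
    tv=np.degrees(R.from_matrix(M.T@rot).as_rotvec())/5
    print("t",round(st["t"],2),"shift",sh.round(3),"turn",tv.round(3),"gap",st["finger_gap"].round(4),"F",st["ft_force"].round(1))
E
python3 -c "
from h import *
plan([.584,-.156,.25],17.5)"
```

```text
Traceback (most recent call last):
  File "h.py", line 28, in plan
    print("t",round(st["t"],2),"shift",sh.round(3),"turn",tv.round(3),"gap",st["finger_gap"].round(4),"F",st["ft_force"].round(1))
                                                                            ^^^^^^^^^^^^^^^^^^^^^^
AttributeError: 'float' object has no attribute 'round'
```

```bash
sed -i 's/st\["finger_gap"\].round(4)/round(st["finger_gap"],4)/' h.py
python3 -c "
from h import *
plan([.584,-.156,.25],17.5)"
```

```text
t 0.25 shift [-8.362 -0.    15.138] turn [-6.0000e-03 -1.6232e+01 -9.0000e-03] gap 0.0853 F [-0.1  0.1  0.2]
```

```bash
python3 -m jog '[[[-8.36,0,15.14,0,-16.23,0,0.5],[-8.36,0,15.14,0,-16.23,0,0.5],[-8.36,0,15.14,0,-16.23,0,0.5],[-8.36,0,15.14,0,-16.23,0,0.5],[-8.36,0,15.14,0,-16.23,0,0.5],[-8.36,0,15.14,0,-16.23,0,0.5],[-8.36,0,15.14,0,-16.23,0,0.5],[-8.36,0,15.14,0,-16.23,0,0.5],[-8.36,0,15.14,0,-16.23,0,0.5],[-8.36,0,15.14,0,-16.23,0,0.5],[-8.36,0,15.14,0,-16.23,0,0.5],[-8.36,0,15.14,0,-16.23,0,0.5],[-8.36,0,15.14,0,-16.23,0,0.5],[-8.36,0,15.14,0,-16.23,0,0.5],[-8.36,0,15.14,0,-16.23,0,0.5],[-8.36,0,15.14,0,-16.23,0,0.5],[-8.36,0,15.14,0,-16.23,0,0.5],[-8.36,0,15.14,0,-16.23,0,0.5]]]' 40
python3 - <<'E'
from h import *
plan([.584,-.156,.25],17.5)
s=snapshot("wrist"); cv2.imwrite("pics/w1.png",s["frame"][:,:,::-1]); import pickle; pickle.dump(s,open("w1.pkl","wb"))
print(proj(s,[.584,-.156,.041]))
E
```

```text
t: 1.75
eef_pos: [0.5834, -0.1581, 0.2503]
tool_rot: [0.699, 0.106, -0.107, -0.699]
ft_force: [0.3, -0.3, 0.5]
finger_gap: 0.0428
t 1.75 shift [0.039 0.008 0.061] turn [ 0.007 -0.035 -0.007] gap 0.0428 F [ 0.3 -0.3  0.5]
(np.float64(315.9605921806771), np.float64(172.17211124355444))
```

View pics/w1.png

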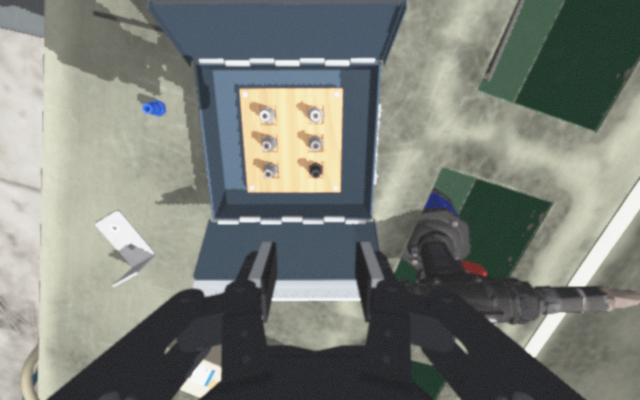

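Run:
```python
from h import *
import pickle
s=pickle.load(open("w1.pkl","rb"));T=pickle.load(open("s0.pkl","rb"))["top"]
crop(s,180,50,400,230,3.5,"pics/w1c.png")
```

```text
(no output)
```

View pics/w1c.png

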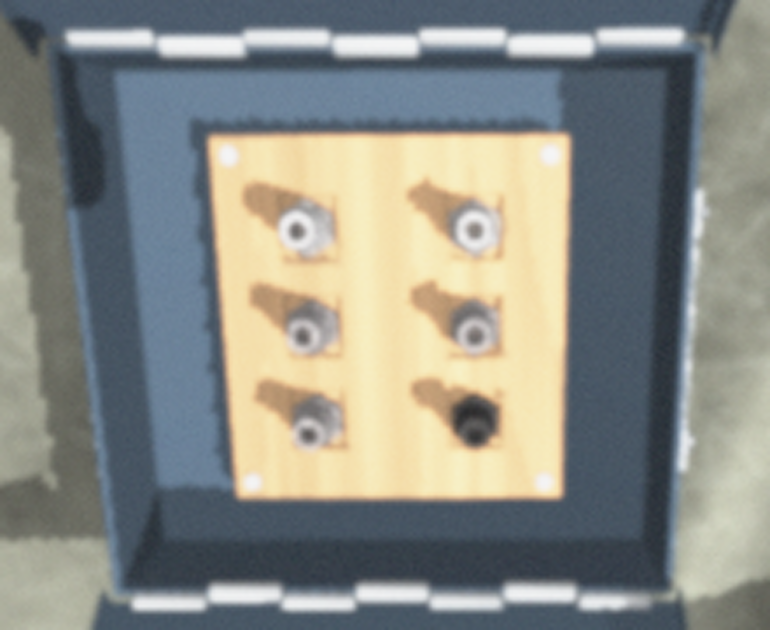

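Run:
```python
from h import *
import pickle
s=pickle.load(open("w1.pkl","rb"))
c=lambda u,v:(180+(u+.5)/3.5-.5,50+(v+.5)/3.5-.5)
n=[onz(s,*c(*p),.041) for p in[(298,230),(474,230),(304,334),(474,332),(309,432),(473,428)]]; print(np.round(n,4),np.mean(n,0))
rc=[onz(s,*c(*p),.017) for p in[(208,133),(571,133),(563,498),(237,498)]]; print(np.round(rc,4),np.mean(rc,0))
h=[onz(s,*c(*p),.054) for p in[(65,43),(690,38),(130,600),(655,598)]]; print(np.round(h,4),np.mean(h,0))
for v in (rc[1]-rc[0],rc[2]-rc[3],rc[1]-rc[2],h[1]-h[0],n[1]-n[0],n[3]-n[2],n[5]-n[4]): print(np.degrees(np.arctan2(v[1],v[0])).round(2),np.linalg.norm(v).round(4))
```

```text
[[ 0.5109 -0.1115  0.041 ]
 [ 0.5639 -0.095   0.041 ]
 [ 0.5208 -0.1426  0.041 ]
 [ 0.5734 -0.1255  0.041 ]
 [ 0.5305 -0.1738  0.041 ]
 [ 0.5826 -0.1561  0.041 ]] [ 0.54701826 -0.13407582  0.041     ]
[[ 0.4716 -0.0926  0.017 ]
 [ 0.5856 -0.0571  0.017 ]
 [ 0.6236 -0.1768  0.017 ]
 [ 0.5092 -0.2124  0.017 ]] [ 0.54748082 -0.13473331  0.017     ]
[[ 0.4362 -0.0799  0.054 ]
 [ 0.6073 -0.0253  0.054 ]
 [ 0.488  -0.2451  0.054 ]
 [ 0.6584 -0.1913  0.054 ]] [ 0.54745943 -0.13542034  0.054     ]
17.3 0.1194
17.29 0.1198
107.62 0.1256
17.72 0.1796
17.29 0.0555
17.96 0.0554
18.72 0.0551
```

```bash
python3 -c "
from h import *
plan([.5835,-.1565,.037],17.5)"
```

```text
t 1.8 shift [0.014 7.11  0.047] turn [ 0.006 -0.031 -0.005] gap 0.043 F [ 0.8 -0.3 -0.3]
```

```bash
python3 -m jog '[[[0,1,0.04,0,0,0,0.5],[0.01,2,0.05,0,0,0,0.5],[0.01,3,0.05,0,0,0,0.5],[0.01,4,0.05,0,0,0,0.5],[0.01,5,0.05,0,0,0,0.5],[0.01,5.5,0.05,0,0,0,0.5],[0.01,6,0.05,0,0,0,0.5],[0.01,6,0.05,0,0,0,0.5],[0.01,6,0.05,0,0,0,0.5]]]'
python3 - <<'E'
from h import *
plan([.5835,-.1565,.037],17.5)
s=snapshot("wrist"); crop(s,170,0,480,232,2.5,"pics/w2.png")
E
```

```text
t: 2.55
eef_pos: [0.5834, -0.1553, 0.0698]
tool_rot: [-0.699, -0.107, 0.108, 0.699]
ft_force: [0.2, 0.1, 0.8]
finger_gap: 0.0426
t 2.55 shift [-0.009  1.095 -0.04 ] turn [-0.007 -0.014 -0.015] gap 0.0426 F [0.2 0.1 0.8]
```

View pics/w2.png

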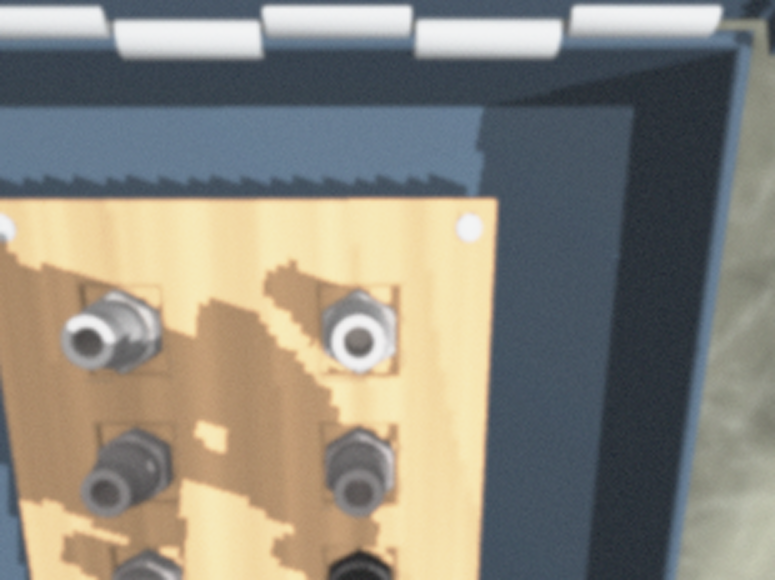

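Run:
```python
from h import *
s=snapshot("wrist"); crop(s,170,170,480,400,2.5,"pics/w3.png")
```

```text
(no output)
```

View pics/w3.png

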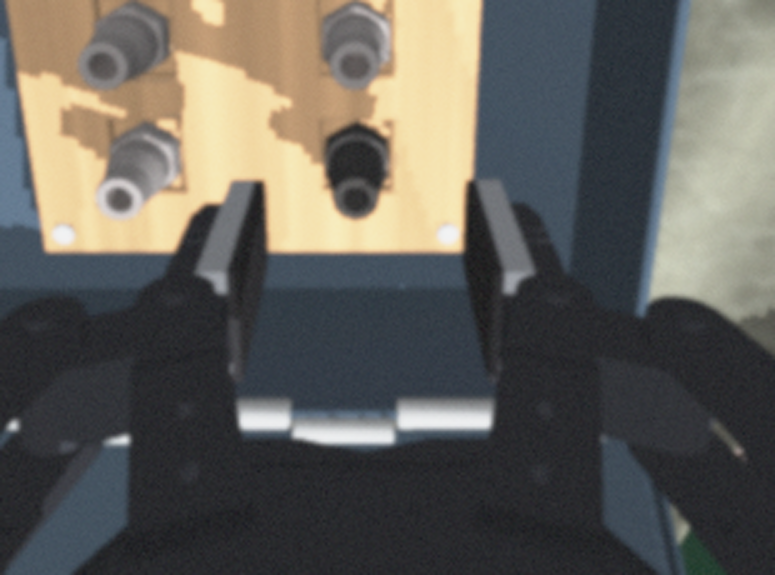

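Run:
```python
from h import *
s=snapshot("wrist")
u,v=170+356.5/2.5-.5,170+200.5/2.5-.5
st=monitor.state(); p=onz(s,u,v,.041); print(p,proj(s,[.5835,-.1565,.041]),u,v)
plan([p[0],p[1],.037],17.5)
```

```text
[ 0.58447017 -0.15888188  0.041     ] (np.float64(311.72479035693766), np.float64(245.8344882697707)) 312.1 249.7
t 2.7 shift [-0.051  1.157 -0.111] turn [ 0.016 -0.008  0.022] gap 0.0423 F [ 0.6 -0.3  0.4]
```

```bash
python3 -m jog '[[[-0.03,0.3,-0.08,0,0,0,0.5],[-0.03,0.7,-0.08,0,0,0,0.5],[-0.03,1.05,-0.08,0,0,0,0.5],[-0.03,1.05,-0.08,0,0,0,0.5]]]'
python3 - <<'E'
from h import *
plan([.584,-.158,.037],17.5)
s=snapshot("wrist"); crop(s,170,170,480,400,2.5,"pics/w4.png")
E
```

```text
t: 3.03
eef_pos: [0.5819, -0.1571, 0.0359]
tool_rot: [-0.698, -0.106, 0.109, 0.699]
ft_force: [-1.1, -0.9, 0.6]
finger_gap: 0.0427
t 3.03 shift [ 0.058 -0.036 -0.049] turn [-0.025 -0.004 -0.046] gap 0.0427 F [-1.1 -0.9  0.6]
```

View pics/w4.png

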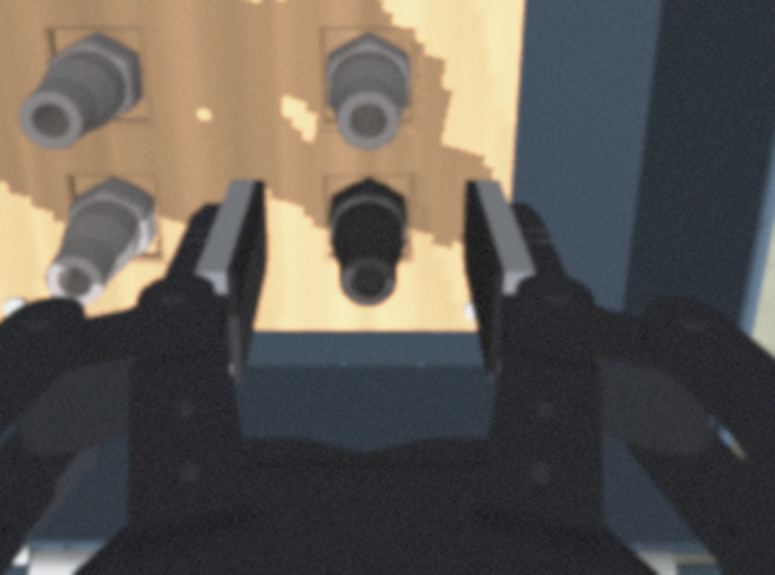

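```bash
python3 -m jog '[[[0,-0.07,0,0,0,0,0.35],[0,-0.07,0,0,0,0,0.2],[0,-0.07,0,0,0,0,0.1],[0,-0.07,0,0,0,0,0.05],[0,-0.07,0,0,0,0,0],[0,-0.07,0,0,0,0,0],[0,-0.07,0,0,0,0,0],[0,-0.07,0,0,0,0,0]]]' 35
python3 - <<'E'
from h import *
plan([.584,-.158,.037],17.5)
s=snapshot("wrist"); crop(s,170,170,480,400,2.5,"pics/w5.png")
E
```

```text
t: 3.75
eef_pos: [0.5837, -0.1574, 0.0414]
tool_rot: [0.699, 0.107, -0.108, -0.699]
ft_force: [-2.3, -0.5, 5.5]
finger_gap: 0.0135
t 3.75 shift [ 0.002  0.147 -0.023] turn [ 0.004 -0.003 -0.004] gap 0.0135 F [-2.3 -0.5  5.5]
```

View pics/w5.png

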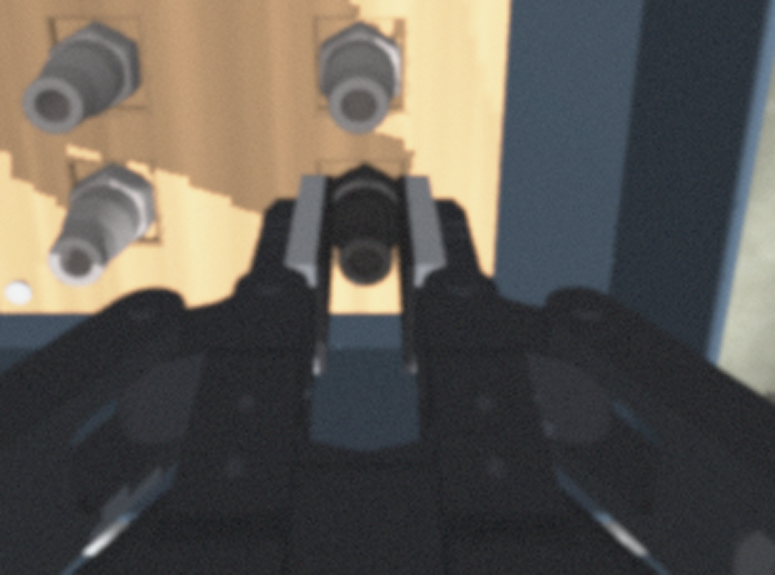

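```bash
python3 -m jog '[[[0,-0.15,0,0,0,0,0],[0,-0.3,0,0,0,0,0],[0,-0.5,0,0,0,0,0],[0,-0.8,0,0,0,0,0],[0,-1.1,0,0,0,0,0],[0,-1.1,0,0,0,0,0]]]' 50
python3 - <<'E'
from h import *
plan([.584,-.158,.2],17.5)
s=snapshot("wrist"); crop(s,170,170,480,400,2.5,"pics/w6.png")
E
```

```text
t: 4.3
eef_pos: [0.5855, -0.1575, 0.0763]
tool_rot: [0.699, 0.109, -0.106, -0.698]
ft_force: [0.7, -0.5, 0.0]
finger_gap: 0.0129
t 4.3 shift [-0.037 -4.122 -0.011] turn [ 0.023 -0.002  0.04 ] gap 0.0129 F [ 0.7 -0.5  0. ]
```

View pics/w6.png

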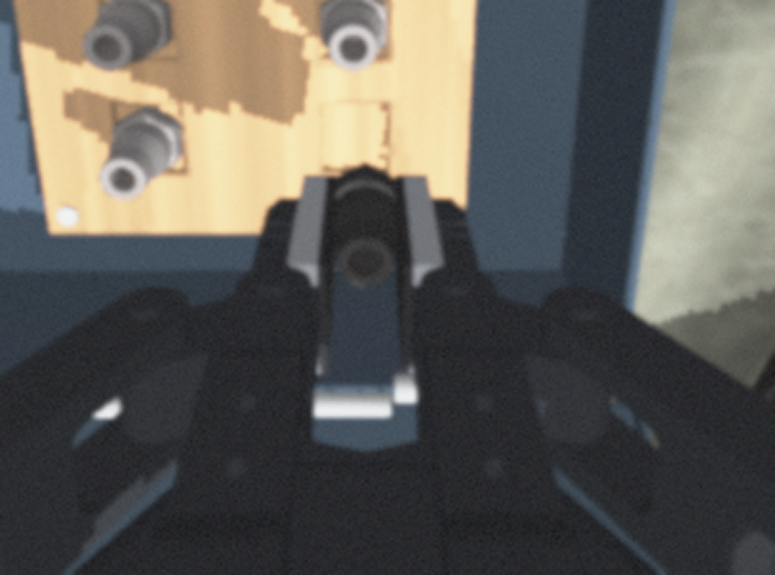

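```bash
python3 -m jog '[[[0,-1.3,0,0,0,0,0],[0,-2.6,0,0,0,0,0],[0,-3.9,0,0,0,0,0],[0,-4.8,0,0,0,0,0],[0,-4.8,0,0,0,0,0]]]'
python3 - <<'E'
from h import *
plan([.518,.265,.2],10.2)
E
```

```text
t: 4.77
eef_pos: [0.5873, -0.1576, 0.2245]
tool_rot: [0.701, 0.111, -0.104, -0.697]
ft_force: [0.7, -0.1, -0.6]
finger_gap: 0.0133
t 4.77 shift [ 2.023  0.75  14.135] turn [0.064 1.458 0.112] gap 0.0133 F [ 0.7 -0.1 -0.6]
```

```bash
python3 -m jog '[[[0.1,0,0.6,0,0,0,0],[0.25,0,1.8,0,0.2,0,0],[0.4,0,3,0,0.4,0,0],[0.6,0,4.2,0,0.6,0,0],[0.8,0,5.4,0,0.8,0,0],[1,0,6.6,0,1,0,0],[1.2,0,7.8,0,1.2,0,0],[1.4,0,9,0,1.45,0,0],[1.6,0,10.2,0,1.45,0,0],[1.8,0,11.4,0,1.45,0,0],[1.9,0,12.6,0,1.45,0,0],[2,0,13.6,0,1.45,0,0],[2.02,0,14.13,0,1.45,0,0],[2.02,0,14.13,0,1.45,0,0],[2.02,0,14.13,0,1.45,0,0],[2.02,0,14.13,0,1.45,0,0]]]'
python3 - <<'E'
from h import *
plan([.518,.265,.2],10.2)
s=snapshot("wrist"); cv2.imwrite("pics/w7.png",s["frame"][:,:,::-1]); import pickle; pickle.dump(s,open("w7.pkl","wb"))
E
```

```text
t: 6.1
eef_pos: [0.5145, 0.2639, 0.2172]
tool_rot: [0.705, 0.062, -0.063, -0.704]
ft_force: [0.2, -0.3, 0.1]
finger_gap: 0.0133
t 6.1 shift [0.122 0.573 0.015] turn [ 0.014 -0.005 -0.01 ] gap 0.0133 F [ 0.2 -0.3  0.1]
```

View pics/w7.png

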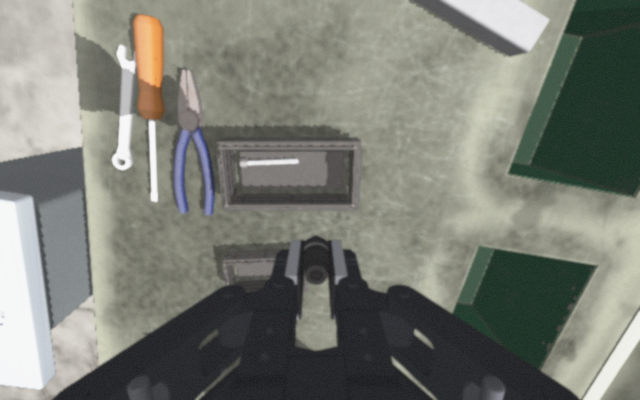

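Run:
```python
from h import *
import pickle
s=pickle.load(open("w7.pkl","rb")); crop(s,205,125,375,225,4.5,"pics/w7c.png")
```

```text
(no output)
```

View pics/w7c.png

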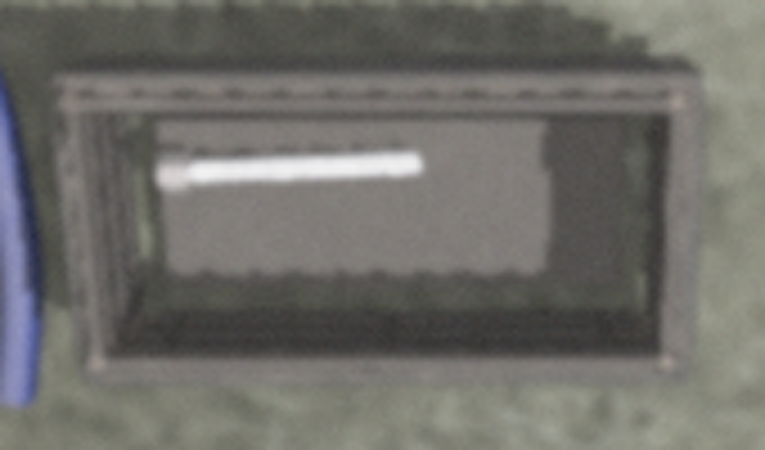

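Run:
```python
from h import *
import pickle
s=pickle.load(open("w7.pkl","rb"))
c=lambda u,v:(205+(u+.5)/4.5-.5,125+(v+.5)/4.5-.5)
for z,P in ((.043,[(70,102),(680,102),(668,362),(97,362)]),(.043,[(85,112),(668,112),(657,352),(107,352)])):
  q=[onz(s,*c(*p),z) for p in P]; print(np.round(q,4),np.mean(q,0)); 
  for a,b in((0,1),(3,2),(2,1)): v=q[b]-q[a]; print(np.degrees(np.arctan2(v[1],v[0])).round(2),np.linalg.norm(v).round(4))
m=np.mean(q,0); print("pin ends",onz(s,*c(172,172),.0125),onz(s,*c(422,163),.0125))
a=np.radians(10.5); ty=-np.array([np.cos(a),np.sin(a)]); t=m[:2]-.036*ty; print("target",t)
plan([*t,.1],10.2)
```

```text
[[0.4127 0.2824 0.043 ]
 [0.5492 0.3068 0.043 ]
 [0.56   0.245  0.043 ]
 [0.4239 0.2207 0.043 ]] [0.48643908 0.2637336  0.043     ]
10.14 0.1386
10.14 0.1383
99.95 0.0627
[[0.4163 0.2807 0.043 ]
 [0.547  0.3041 0.043 ]
 [0.5568 0.2471 0.043 ]
 [0.4261 0.2237 0.043 ]] [0.48652358 0.26389901 0.043     ]
10.14 0.1328
10.14 0.1328
99.81 0.0579
pin ends [0.43061486 0.26297573 0.0125    ] [0.49291011 0.27647267 0.0125    ]
target [0.52192075 0.27045949]
t 6.15 shift [0.279 3.91  0.192] turn [ 0.014 -0.016 -0.008] gap 0.0129 F [ 0.7 -0.4 -1.4]
```

```bash
python3 -c "
from h import *
plan([.5236,.2664,.05],10.15)"
```

```text
t 6.15 shift [0.311 5.577 0.051] turn [ 0.014 -0.006 -0.008] gap 0.0129 F [ 0.7 -0.4 -1.4]
```

```bash
python3 -m jog '[[[0.2,0.8,0.05,0,0,0,0],[0.31,2,0.05,0,0,0,0],[0.31,3.2,0.05,0,0,0,0],[0.31,4.2,0.05,0,0,0,0],[0.31,5,0.05,0,0,0,0],[0.31,5.4,0.05,0,0,0,0],[0.31,5.57,0.05,0,0,0,0],[0.31,5.57,0.05,0,0,0,0],[0.31,5.57,0.05,0,0,0,0]]]'
python3 - <<'E'
from h import *
plan([.5236,.2664,.035],10.15)
s=snapshot("wrist"); crop(s,120,80,520,380,2,"pics/w8.png")
E
```

```text
t: 6.9
eef_pos: [0.5241, 0.2685, 0.0519]
tool_rot: [-0.704, -0.063, 0.062, 0.705]
ft_force: [0.4, 0.3, -0.3]
finger_gap: 0.0128
t 6.9 shift [-0.031  0.563 -0.065] turn [-0.005  0.01   0.02 ] gap 0.0128 F [ 0.4  0.3 -0.3]
```

View pics/w8.png

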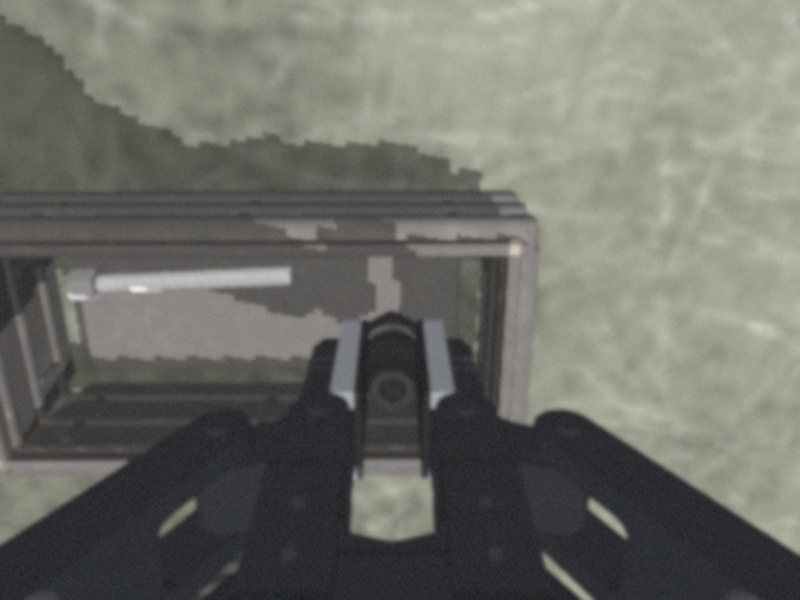

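```bash
python3 -m jog '[[[-0.1,0.15,-0.03,0,0,0,0],[-0.1,0.3,-0.03,0,0,0,0],[-0.1,0.42,-0.03,0,0,0,0],[-0.1,0.5,-0.03,0,0,0,0],[-0.1,0.5,-0.03,0,0,0,0]]]'
```

```text
t: 7.37
eef_pos: [0.5201, 0.2668, 0.0352]
tool_rot: [0.704, 0.063, -0.063, -0.704]
ft_force: [-0.5, -0.4, -0.4]
finger_gap: 0.0127
```

```bash
python3 -m jog '[[[0,0.04,0,0,0,0,0],[0,0.07,0,0,0,0,0],[0,0.07,0,0,0,0,0]]]'; python3 -m jog '[[[0,0.04,0,0,0,0,0],[0,0.06,0,0,0,0,0],[0,0.06,0,0,0,0,0]]]'
```

```text
t: 7.62
eef_pos: [0.5203, 0.267, 0.0349]
tool_rot: [0.705, 0.063, -0.063, -0.704]
ft_force: [-2.8, -2.6, 9.7]
finger_gap: 0.0133
t: 7.87
eef_pos: [0.5204, 0.2671, 0.0348]
tool_rot: [0.705, 0.063, -0.063, -0.704]
ft_force: [-7.2, -4.6, 23.4]
finger_gap: 0.0129
```

```bash
python3 -m jog '[[[0,-0.08,0,0,0,0,0],[0,-0.1,0,0,0,0,0],[0,-0.1,0,0,0,0,0.18],[0,-0.1,0,0,0,0,0.22],[0,-0.1,0,0,0,0,0.26],[0,-0.1,0,0,0,0,0.29],[0,-0.1,0,0,0,0,0.29],[0,-0.1,0,0,0,0,0.29]]]' 20
python3 - <<'E'
from h import *
s=snapshot("wrist"); crop(s,120,80,520,380,2,"pics/w9.png")
E
```

```text
t: 8.53
eef_pos: [0.5203, 0.2669, 0.0346]
tool_rot: [0.704, 0.063, -0.063, -0.704]
ft_force: [0.8, 0.5, -0.2]
finger_gap: 0.0249
```

View pics/w9.png

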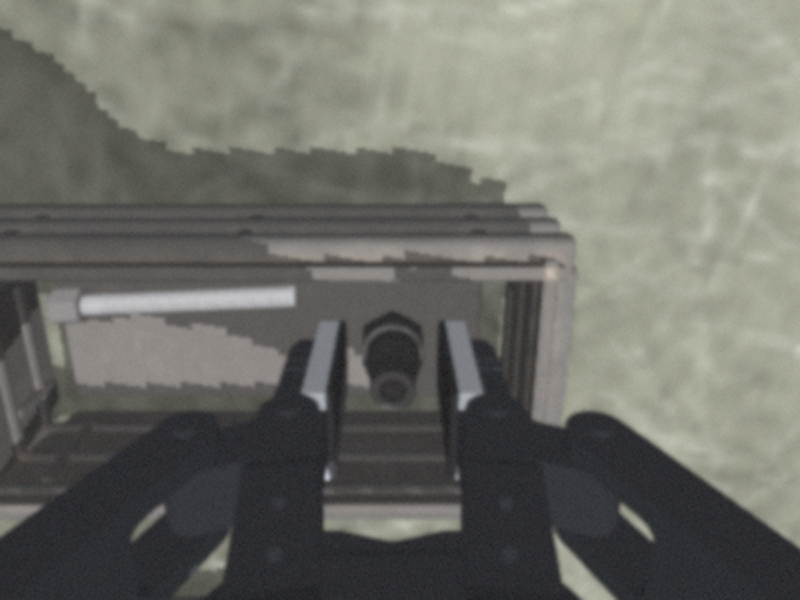

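```bash
cat >> h.py <<'E'
def cs(x,y,z,yaw=17.5):
    a=np.radians(yaw); return [.5475+x*np.cos(a)-y*np.sin(a),-.1345+x*np.sin(a)+y*np.cos(a),z]
E
python3 -m jog '[[[0,-0.2,0,0,0,0,0.29],[0,-0.5,0,0,0,0,0.29],[0,-1,0,0,0,0,0.29],[0,-2,0,0,0,0,0.29],[0,-3.2,0,0,0,0,0.29],[0,-4.2,0,0,0,0,0],[0,-5,0,0,0,0,0],[0,-5.3,0,0,0,0,0],[0,-5.3,0,0,0,0,0]]]'
python3 - <<'E'
from h import *
s=snapshot("wrist"); crop(s,160,100,480,340,2.5,"pics/w10.png")
plan(cs(0,.155,.2),17.5)
E
```

```text
t: 9.33
eef_pos: [0.5217, 0.2678, 0.1972]
tool_rot: [-0.704, -0.065, 0.061, 0.705]
ft_force: [-0.0, 0.2, -0.5]
finger_gap: -0.0
t 9.38 shift [-2.153 -0.174 -8.204] turn [-0.    -1.454  0.027] gap -0.0005 F [-0.5  0.   0.2]
```

View pics/w10.png

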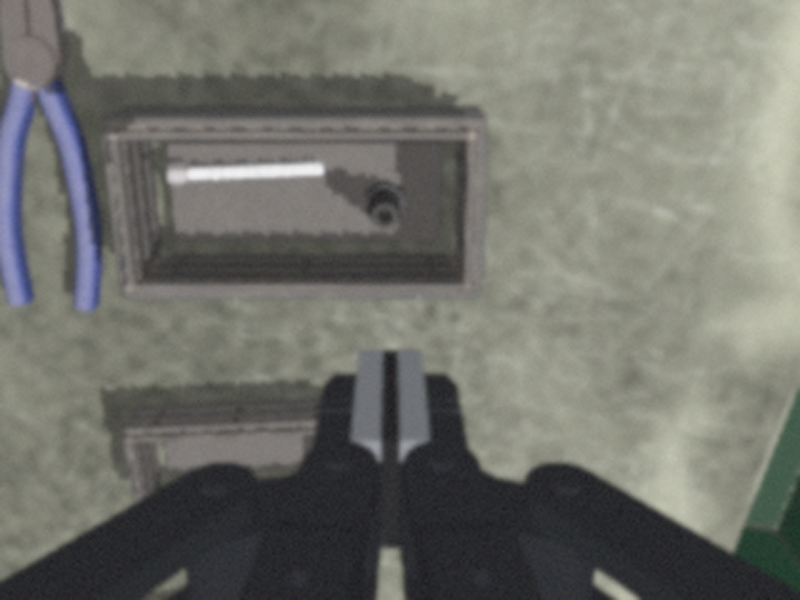

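```bash
python3 -m jog '[[[-0.3,0,-1,0,-0.2,0,0],[-0.6,0,-2.2,0,-0.4,0,0],[-0.9,0,-3.4,0,-0.7,0,0],[-1.2,0,-4.6,0,-1,0,0],[-1.5,0,-5.8,0,-1.2,0,0],[-1.8,0,-6.8,0,-1.45,0,0],[-2,0,-7.6,0,-1.45,0,0],[-2.15,0,-8.2,0,-1.45,0,0],[-2.15,0,-8.2,0,-1.45,0,0],[-2.15,0,-8.2,0,-1.45,0,0]]]'
python3 - <<'E'
from h import *
plan(cs(0,.155,.132),17.5)
s=snapshot("wrist"); cv2.imwrite("pics/w11.png",s["frame"][:,:,::-1])
s=snapshot("scene"); crop(s,250,100,500,330,2.6,"pics/s11.png")
E
```

```text
t: 10.22
eef_pos: [0.4996, 0.0123, 0.1924]
tool_rot: [-0.699, -0.106, 0.108, 0.699]
ft_force: [0.1, 0.8, -0.1]
finger_gap: 0.0
t 10.22 shift [0.056 2.012 0.016] turn [-0.012 -0.031 -0.032] gap 0.0 F [ 0.1  0.8 -0.1]
```

View pics/w11.png

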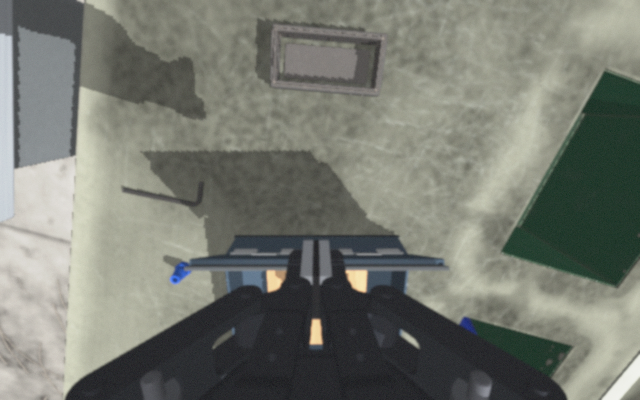

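View pics/s11.png

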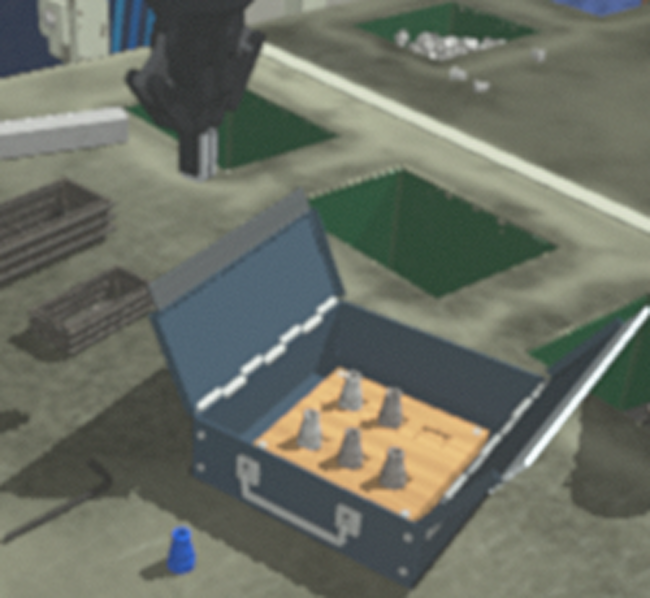

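Run:
```python
from h import *
s=snapshot("wrist"); st=monitor.state()
a=np.radians(17.5)
for v in (258,268):
  for z in(.135,.14):
    p=onz(s,420,v,z)[:2]-np.array([.5475,-.1345]); print(v,z,"case y",(-p[0]*np.sin(a)+p[1]*np.cos(a)).round(4))
p=st["eef_pos"][:2]-np.array([.5475,-.1345]); print("tcp case y",-p[0]*np.sin(a)+p[1]*np.cos(a))
crop(s,180,210,460,290,2.8,"pics/w12.png")
```

```text
258 0.135 case y 0.1317
258 0.14 case y 0.1346
268 0.135 case y 0.1236
268 0.14 case y 0.1267
tcp case y 0.1566323020142426
```

View pics/w12.png

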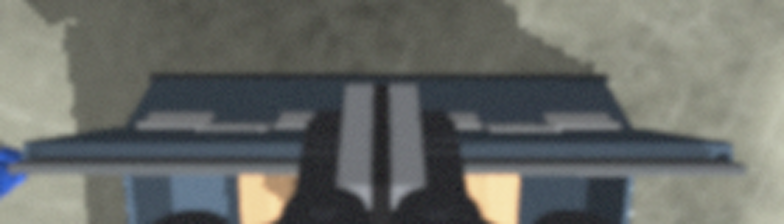

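```bash
python3 -m jog '[[[0.05,0.5,0,0,0,0,0],[0.05,1.2,0,0,0,0,0],[0.05,1.8,0,0,0,0,0],[0.05,2,0,0,0,0,0],[0.05,2,0,0,0,0,0],[0.05,2,-0.3,0,0,0,0],[0.05,2,-0.55,0,0,0,0],[0.05,2,-0.8,0,0,0,0]]]'
python3 - <<'E'
from h import *
plan(cs(0,.1,.132),17.5)
s=snapshot("wrist"); crop(s,160,150,480,390,2.5,"pics/w13.png")
s=snapshot("scene"); crop(s,250,100,500,330,2.6,"pics/s13.png")
E
```

```text
t: 11.03
eef_pos: [0.5104, -0.0091, 0.135]
tool_rot: [-0.699, -0.108, 0.107, 0.699]
ft_force: [-0.7, 2.7, 2.9]
finger_gap: -0.0001
t 11.03 shift [-0.076  0.102 -1.024] turn [ 0.002 -0.001  0.025] gap -0.0001 F [-0.7  2.7  2.9]
```

View pics/s13.png

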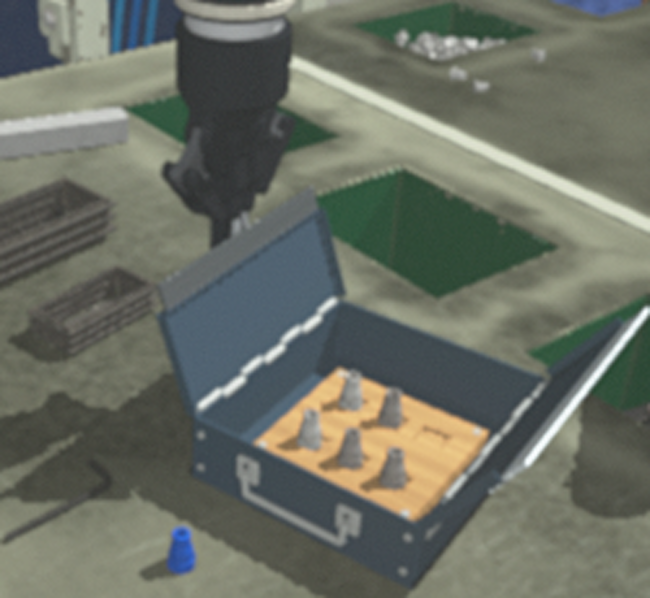

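```bash
python3 -m jog '[[[-0.03,0.03,-0.3,0,0,0,0],[-0.06,0.06,-0.6,0,0,0,0],[-0.06,0.1,-0.85,0,0,0,0],[-0.06,0.1,-1.1,0,0,0,0],[-0.06,0.12,-1.35,0,0,0,0],[-0.06,0.15,-1.6,0,0,0,0],[-0.06,0.24,-1.85,0,0,0,0],[-0.06,0.36,-2.1,0,0,0,0],[-0.06,0.5,-2.3,0,0,0,0]]]'
python3 - <<'E'
from h import *
plan(cs(0,.0574,.1168),17.5)
s=snapshot("scene"); crop(s,250,100,500,330,2.6,"pics/s14.png")
E
```

```text
t: 11.88
eef_pos: [0.5287, -0.077, 0.1186]
tool_rot: [0.699, 0.107, -0.107, -0.699]
ft_force: [-0.0, 0.2, 1.9]
finger_gap: -0.0002
t 11.88 shift [ 0.023  0.059 -0.103] turn [ 0.011 -0.012  0.   ] gap -0.0002 F [-0.   0.2  1.9]
```

View pics/s14.png

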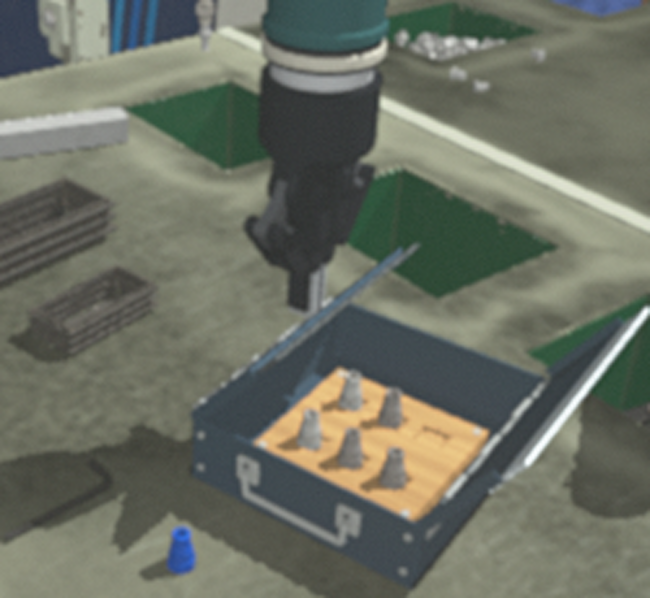

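```bash
python3 -m jog '[[[0.02,0.06,-0.1,0,0,0,0],[0.02,0.22,-0.28,0,0,0,0],[0.02,0.45,-0.43,0,0,0,0],[0.02,0.68,-0.55,0,0,0,0],[0.02,0.91,-0.65,0,0,0,0],[0.02,1.15,-0.7,0,0,0,0],[0.02,1.35,-0.74,0,0,0,0],[0.02,1.42,-0.75,0,0,0,0],[0.02,1.42,-0.75,0,0,0,0]]]'
python3 - <<'E'
from h import *
plan(cs(0,.038,.076),17.5)
s=snapshot("scene"); crop(s,250,100,500,330,2.6,"pics/s15.png")
E
```

```text
t: 12.68
eef_pos: [0.5354, -0.0967, 0.0761]
tool_rot: [0.699, 0.107, -0.108, -0.699]
ft_force: [-1.0, -1.0, 4.1]
finger_gap: -0.0001
t 12.68 shift [ 0.006  0.003 -0.057] turn [ 0.001  0.001 -0.013] gap -0.0001 F [-1.  -1.   4.1]
```

View pics/s15.png

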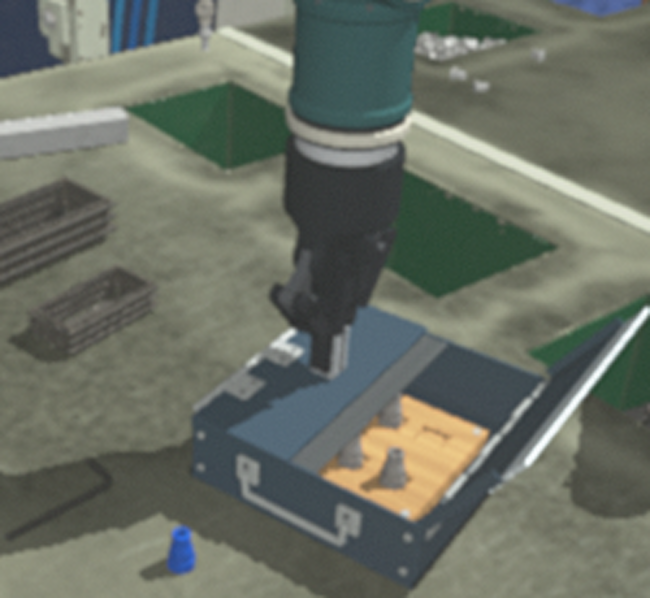

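Nearly home; press until a firm stop shows.

```bash
python3 -m jog '[[[0,0.05,0,0,0,0,0],[0,0.1,0,0,0,0,0],[0,0.1,0,0,0,0,0]]]'; python3 -m jog '[[[0,0.05,0,0,0,0,0],[0,0.1,0,0,0,0,0],[0,0.1,0,0,0,0,0]]]'
```

```text
t: 12.98
eef_pos: [0.5355, -0.0966, 0.0759]
tool_rot: [0.7, 0.107, -0.108, -0.698]
ft_force: [-10.1, -0.7, 28.4]
finger_gap: -0.0001
t: 13.23
eef_pos: [0.5356, -0.0966, 0.0757]
tool_rot: [0.7, 0.107, -0.108, -0.698]
ft_force: [-18.0, 0.4, 54.4]
finger_gap: 0.0004
```

```bash
python3 -m jog '[[[0,-0.2,0,0,0,0,0],[0,-1,0,0,0,0,0],[0,-2.2,0,0,0,0,0],[0,-3.4,0,0,0,0,0],[0,-4.5,0,0,0,0,0],[0,-5,0,0,0,0,0],[0,-5,0,0,0,0,0]]]'
python3 - <<'E'
from h import *
plan(cs(0,-.172,.22),17.5)
s=snapshot("wrist"); cv2.imwrite("pics/w16.png",s["frame"][:,:,::-1])
s=snapshot("scene"); crop(s,250,100,500,330,2.6,"pics/s16.png")
E
```

```text
t: 13.82
eef_pos: [0.5377, -0.0965, 0.224]
tool_rot: [0.7, 0.11, -0.105, -0.698]
ft_force: [0.3, 0.3, 0.4]
finger_gap: 0.0003
t 13.82 shift [-0.072  0.161 -7.039] turn [0.043 0.002 0.07 ] gap 0.0003 F [0.3 0.3 0.4]
```

View pics/w16.png

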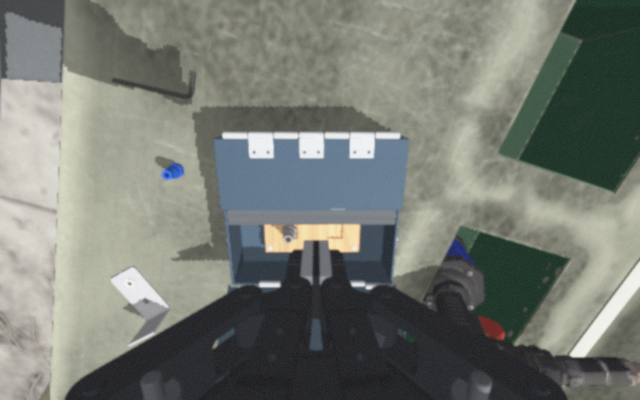

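View pics/s16.png

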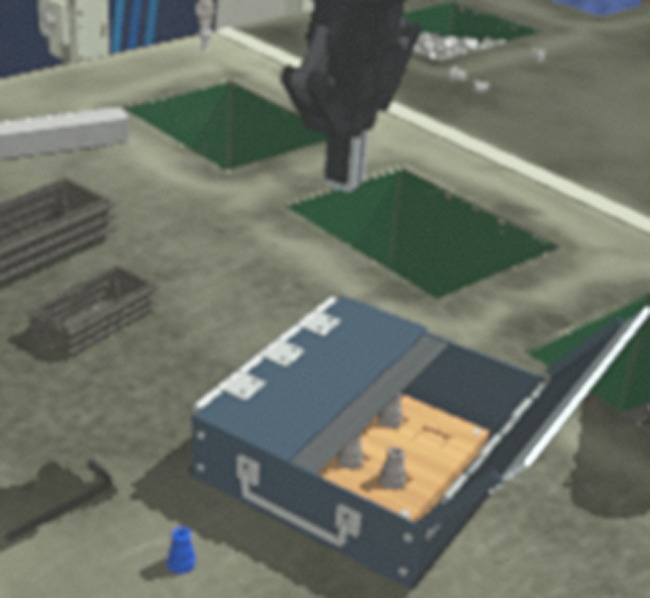

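Run:
```python
from h import *
T=snapshot("top");S=snapshot("scene")
crop(T,380,0,640,220,3,"pics/t17.png"); crop(S,440,150,640,330,3.5,"pics/s17.png")
import pickle; pickle.dump((T,S),open("ts.pkl","wb"))
```

```text
(no output)
```

View pics/t17.png

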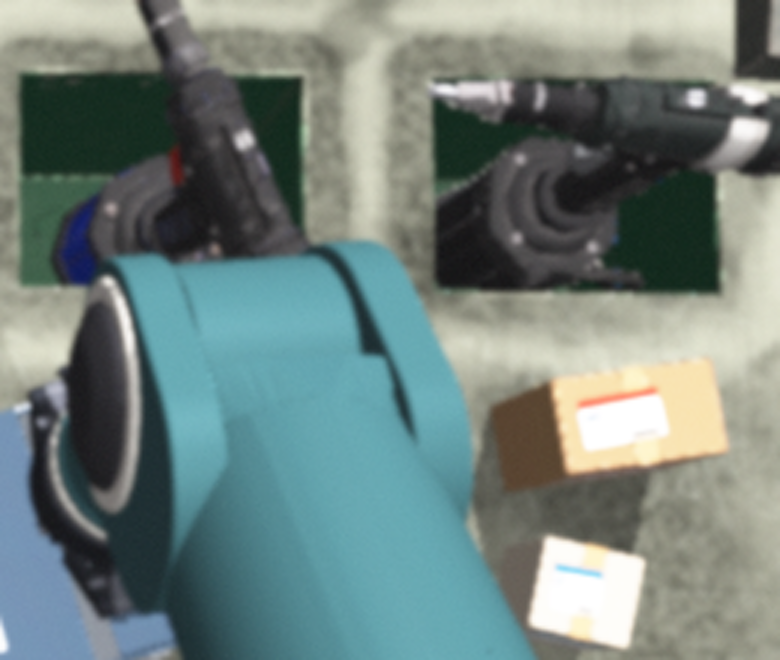

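View pics/s17.png

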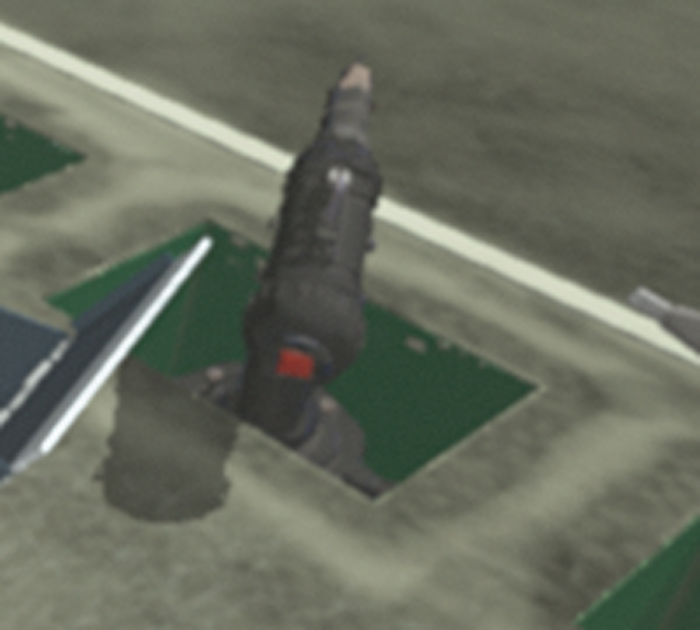

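Run:
```python
from h import *
import pickle
T,S=pickle.load(open("ts.pkl","rb"))
print(tri(T,(461.5,46.3),S,(537,199.5)))
print(tri(T,(470,93),S,(530,238)))
print(tri(T,(476,98),S,(524,253)))
print(cs(0,-.172,0),cs(-.03,-.172,0))
```

```text
(array([ 0.79707322, -0.23363441,  0.12951806]), np.float64(0.0008230643555915005))
(array([ 0.72325794, -0.26903841,  0.09166267]), np.float64(0.01563871938754818))
(array([ 0.71211879, -0.28039052,  0.07402005]), np.float64(0.002360931241742377))
[np.float64(0.5992213975147349), np.float64(-0.29853931552869506), 0] [np.float64(0.5706098889922882), np.float64(-0.3075604895138232), 0]
```

```bash
python3 -c "
from h import *
plan(cs(-.025,-.175,.22),17.5)"
python3 -m jog '[[[-0.1,0,-0.8,0,0,0,0],[-0.3,0,-2,0,0,0,0],[-0.5,0,-3.2,0,0,0,0],[-0.7,0,-4.4,0,0,0,0],[-0.9,0,-5.6,0,0,0,0],[-0.9,0,-6.6,0,0,0,0],[-0.9,0,-7.14,0,0,0,0],[-0.9,0,-7.14,0,0,0,0],[-0.9,0,-7.14,0,0,0,0]]]'
python3 - <<'E'
from h import *
plan(cs(-.025,-.175,.130),17.5)
s=snapshot("wrist"); cv2.imwrite("pics/w18.png",s["frame"][:,:,::-1])
a=np.radians(17.5)
E
```

```text
t 14.02 shift [-0.802 -0.054 -7.17 ] turn [-0.016 -0.    -0.03 ] gap 0.0001 F [-1.2 -0.4  0.4]
t: 14.77
eef_pos: [0.5733, -0.3093, 0.2177]
tool_rot: [-0.698, -0.106, 0.108, 0.7]
ft_force: [0.2, 0.8, 0.4]
finger_gap: 0.0001
t 14.77 shift [ 0.107  2.923 -0.029] turn [-0.037 -0.019 -0.028] gap 0.0001 F [0.2 0.8 0.4]
```

View pics/w18.png

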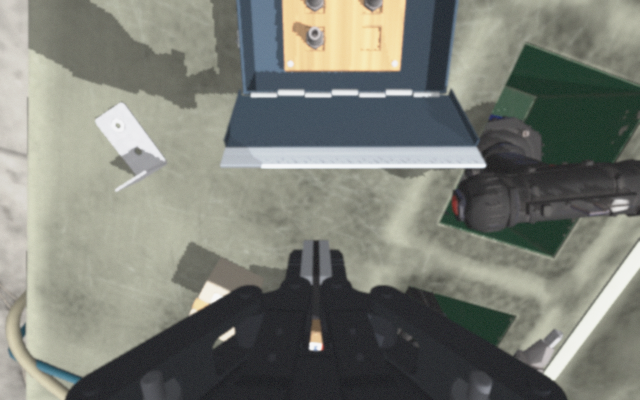

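```bash
python3 - <<'E'
from h import *
s=snapshot("wrist");a=np.radians(17.5)
p=onz(s,316,166,.1325)[:2]-np.array([.5475,-.1345]); print("edge case y",-p[0]*np.sin(a)+p[1]*np.cos(a))
p=monitor.state()["eef_pos"][:2]-np.array([.5475,-.1345]); print("tcp",-p[0]*np.sin(a)+p[1]*np.cos(a))
E
python3 -m jog '[[[0.1,0.5,0,0,0,0,0],[0.1,1.5,0,0,0,0,0],[0.1,2.4,0,0,0,0,0],[0.1,2.92,0,0,0,0,0],[0.1,2.92,0,0,0,0,0],[0.1,2.92,0.3,0,0,0,0],[0.1,2.92,0.6,0,0,0,0],[0.1,2.92,0.85,0,0,0,0],[0.1,2.92,1.1,0,0,0,0],[0.1,2.92,1.35,0,0,0,0]]]'
python3 - <<'E'
from h import *
plan(cs(-.025,-.1,.132),17.5)
s=snapshot("scene"); crop(s,250,100,500,330,2.6,"pics/s19.png")
E
```

```text
edge case y -0.13735159512469744
tcp -0.17257459203035444
t: 15.7
eef_pos: [0.5661, -0.2701, 0.1349]
tool_rot: [0.7, 0.109, -0.106, -0.698]
ft_force: [0.8, -3.5, 2.5]
finger_gap: -0.0002
t 15.7 shift [-0.065  0.09   1.164] turn [ 0.048 -0.006  0.034] gap -0.0002 F [ 0.8 -3.5  2.5]
```

View pics/s19.png

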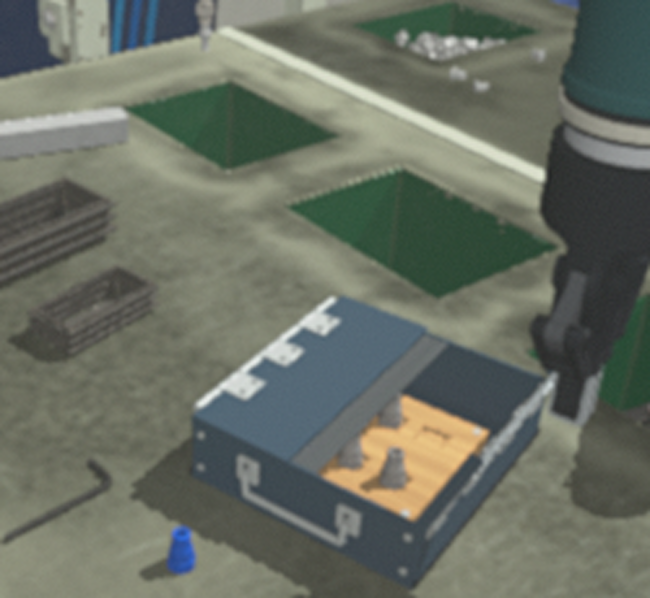

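```bash
python3 -m jog '[[[-0.03,0.03,0.3,0,0,0,0],[-0.06,0.06,0.6,0,0,0,0],[-0.06,0.09,0.9,0,0,0,0],[-0.06,0.1,1.16,0,0,0,0],[-0.06,0.12,1.42,0,0,0,0],[-0.06,0.14,1.67,0,0,0,0],[-0.06,0.2,1.92,0,0,0,0],[-0.06,0.3,2.16,0,0,0,0],[-0.06,0.44,2.38,0,0,0,0],[-0.06,0.59,2.58,0,0,0,0]]]'
python3 - <<'E'
from h import *
plan(cs(-.025,-.0574,.1168),17.5)
s=snapshot("scene"); crop(s,250,100,500,330,2.6,"pics/s20.png")
E
```

```text
t: 16.58
eef_pos: [0.5395, -0.1954, 0.1145]
tool_rot: [-0.699, -0.107, 0.108, 0.699]
ft_force: [0.3, -0.8, 1.0]
finger_gap: 0.0001
t 16.58 shift [ 0.03  -0.078 -0.058] turn [-0.005  0.    -0.004] gap 0.0001 F [ 0.3 -0.8  1. ]
```

View pics/s20.png

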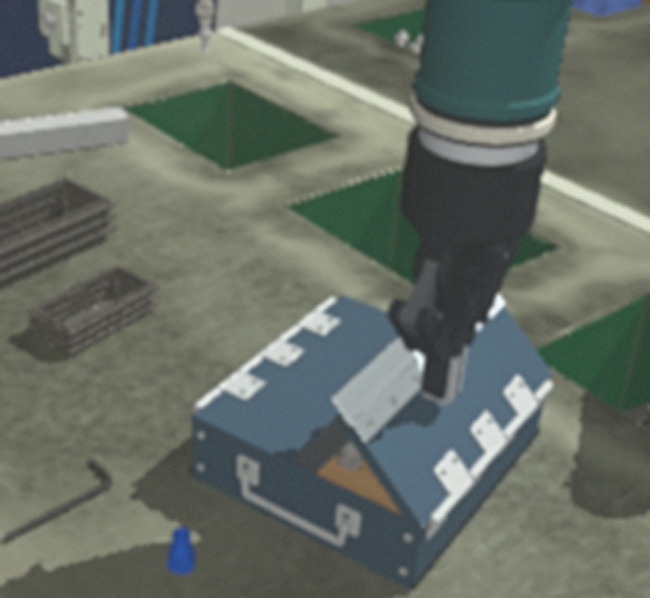

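```bash
python3 -m jog '[[[0.02,0.1,0.12,0,0,0,0],[0.02,0.31,0.28,0,0,0,0],[0.02,0.54,0.4,0,0,0,0],[0.02,0.77,0.5,0,0,0,0],[0.02,1,0.55,0,0,0,0],[0.02,1.2,0.58,0,0,0,0],[0.02,1.28,0.59,0,0,0,0],[0.02,1.3,0.59,0,0,0,0]]]'; python3 -m jog '[[[0,0.05,0,0,0,0,0],[0,0.1,0,0,0,0,0],[0,0.1,0,0,0,0,0]]]'
```

```text
t: 17.3
eef_pos: [0.5349, -0.1785, 0.076]
tool_rot: [-0.699, -0.107, 0.108, 0.699]
ft_force: [-3.2, 2.3, 12.0]
finger_gap: -0.0001
t: 17.55
eef_pos: [0.535, -0.1785, 0.0757]
tool_rot: [0.699, 0.107, -0.108, -0.699]
ft_force: [-11.0, 4.3, 29.0]
finger_gap: -0.0001
```

Firm stop at the same height as the other leaf. Press a little more, then withdraw and check.

```bash
python3 -m jog '[[[0,0.07,0,0,0,0,0],[0,0.07,0,0,0,0,0],[0,-0.2,0,0,0,0,0],[0,-1,0,0,0,0,0],[0,-2.2,0,0,0,0,0],[0,-3.4,0,0,0,0,0],[0,-4.4,-1,0,0,0,0],[0,-5,-2,0,0,0,0],[0,-5,-3,0,0,0,0],[0,-5,-4,0,0,0,0],[0,-5,-4,0,0,0,0],[0,-5,-4,0,0,0,0]]]'
python3 - <<'E'
from h import *
s=snapshot("wrist"); cv2.imwrite("pics/w21.png",s["frame"][:,:,::-1])
s=snapshot("scene"); crop(s,290,180,500,340,3.6,"pics/s21.png")
s=snapshot("top"); crop(s,170,100,490,270,2.5,"pics/t21.png")
E
```

```text
t: 18.55
eef_pos: [0.5705, -0.296, 0.2218]
tool_rot: [-0.699, -0.106, 0.107, 0.699]
ft_force: [-0.3, 0.4, 0.1]
finger_gap: -0.0003
```

View pics/w21.png

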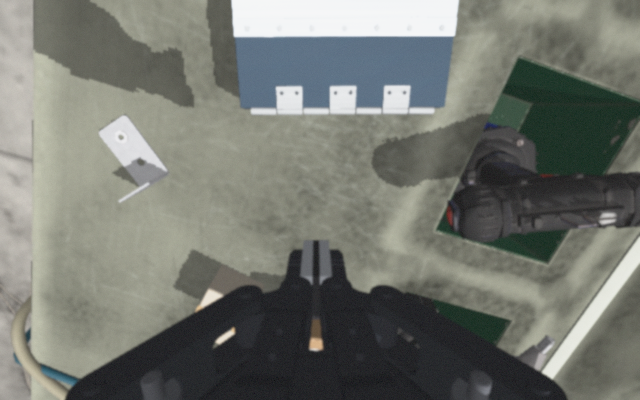

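View pics/s21.png

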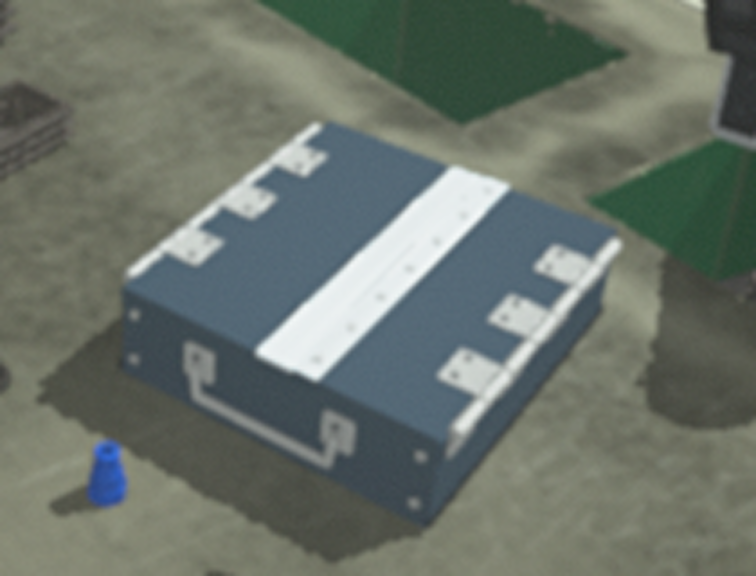

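View pics/t21.png

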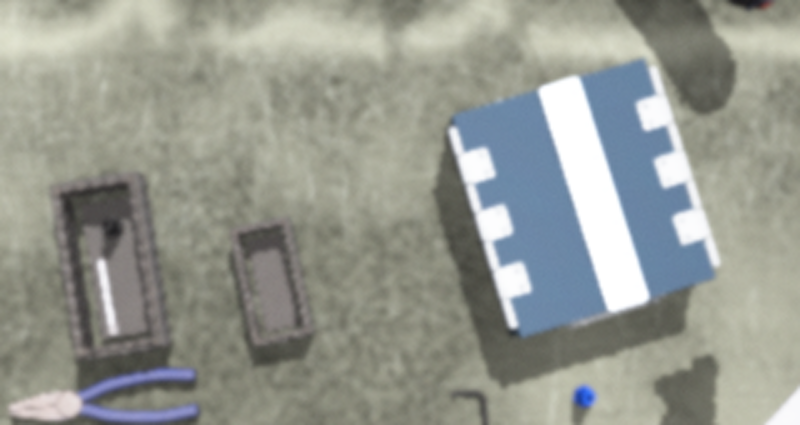

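```bash
python3 -c "
from h import *
print(monitor.state()['t'],manip.sign_off())"
```

```text
the job is handed in; nothing more can be done
18.7 None
```

The job is done and handed in at 18.7 s of the 58 s allowed; sign-off gives no verdict, so these are my own checks.

- **Black nose piece:** I lifted it out of its seat (case x = +28, y = -33 mm). It now stands upright in the empty half of the larger tray, clear of the pull pin. The last top view shows it there.
- **Bright pieces:** All five were standing in their seats after the lift. Only some were visible once the first leaf was down, and none after the case was shut. Neither leaf nor gripper came near them.
- **Leaves:** I shut the rebated leaf first, then the one with the bright strip. Each met a firm stop with the tool at the same height (75.7 mm). The last scene and top views show the strip lapping the rebate and both leaves flat.
- **Forces:** The highest I read was about 57 N at the wrist, through the closed fingertips, when pressing the rebated leaf home. The blue look-alike and the smaller tray were not touched.

No check failed. Position measurements from different views differed by up to about 5 mm, so I re-measured with the wrist camera before the grasp and the placing.

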